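# Rock a stuck locating block out of its press nest

### The job

The steel locating block with the red grip fin is stuck tight between the spring cheeks of its green nest, which stands loose on the bench, so a straight pull would lift the nest along with it. Take the fin, rock the block clearly to one side and the other along the length of the nest, back and forth several times, working it up until it comes free while the nest stays flat on the bench and in its place. Finish holding the block upright and still, just clear above the nest (a finger's breadth or two), without letting go, and leave the other things on the bench alone.

Things in the scene. Friction and masses are not known exactly. Their poses are not given: they have to be found in the camera images.
- block: Locating block, about 0.4 kg, upright in the nest at the start, axes parallel to the nest's. Origin: centre of its underside, z up. From there up: a sole rib 10 mm wide in y, 3 mm high, on which it stands; a steel body 36 (x) by 50 (y) mm from 3 to 30 mm; a red grip fin 26 (x) by 20 (y) mm from 30 to 78 mm. Grip the fin on its two faces that look along y.
- block_top (a point): Centre of the fin's top, 78 mm above the block's origin. Rocking means tilting the block about its x axis, so that this point swings towards +y and -y in turn; thanks to the narrow sole rib it can be tilted about its foot some 8 degrees each way while in the nest.
- nest: Green nest of 2.1 kg, loose on the bench. Origin: centre of its underside on the bench; z up; y along its length. Sole plate 120 (x) by 190 (y) by 10 mm. Two steel end posts, 26.5 to 38.5 mm either side of the middle in y, 30 mm high above the bench, leave the block 1.5 mm of play at each end. Ribs 24 mm high stand at 60 mm either side in y.
- nest_seat (a point): Top of the sole plate, in the middle, where the block's underside rests at the start; 10 mm above the nest's origin.
- nest_mouth (a point): Middle of the nest, 33 mm above its origin, level with the tops of two dark spring cheeks (44 mm long in y) that press the block's x faces with about 24 N each. Their friction resists a straight pull with 24 to 33 N, more than the nest's 20 N weight; while being tilted to and fro the block can be eased up about 2 mm a swing with little force. It is out when its underside is above this point.
- bin: Bystander: blue open plastic bin, 150 x 100 x 60 mm high, beyond the nest. Origin at centre of underside.
- jar: Bystander: amber jar with black cap, 52 mm across, 70 mm high, standing beyond the nest. Origin at centre of underside.
- collar: Bystander: brass collar, 40 mm across, 22 mm high, beyond the nest. Origin at centre of underside.
- driver: Bystander: screwdriver, 180 mm long, lying between the robot and the nest. Its origin is on the bench under its middle; x along it, blade to +x.
Things that resemble listed ones, but are neither listed nor needed, are in the scene too. Several things look just like the nest: the one meant starts farthest from the robot's base.

How it is judged:
By the outcome, as a careful person would: the job done as asked, in the order asked, and still so for the second after the job is handed in, while the arm keeps its last pose, push and grip.
It also fails if it takes over 53 s, if anything falls off the work surface, if the arm or the gripper's body presses on something with over 40 N, if the wrist force passes 120 N, or if a joint passes its speed limit or range.

### The arm

A 7-joint arm with a two-finger parallel gripper is mounted at the origin on the work surface. World frame = base frame: x ahead of the robot, y to its left, z up, the work surface at z = 0. Lengths are in m, angles in rad, forces in N, time in s.
With the tool pointing down it reaches from about 0.4 to 0.875 m from the base axis. Payload 6.5 kg.
Tool frame: the origin (TCP) lies midway between the tips of the shut fingers; the grasp point (between the pads) lies 19 mm behind it; z points along the fingers, y is the line along which they close (so a half turn about z gives the same grasp; the last joint's range is limited). The gripper opens to 85 mm and grips with 20 to 120 N. Pads are 22 mm wide; open, the fingers measure 114 mm over their backs; the gripper's body (76 mm by 85 mm) begins 54 mm behind the grasp point. The pads swing forward as they close: fully open they stand 13 mm farther back than shut.
Start: joints at [-1.214, 0.536, -0.004, 1.538, 0.003, 1.067, -0.071], TCP at [0.267, 0.593, 0.231] pointing down, gripper open.
Joint ranges: [-2.7, 2.7], [-0.37, 2.16], [-1.27, 1.26], [0.24, 2.4], [-1.31, 4.45], [0.19, 1.91], [-2.76, 2.76]. Speed limits (rad/s): [2.39, 2.39, 3.14, 3.14, 3.14, 3.14, 3.14].

### API

Orientations are given as a unit quaternion [w, x, y, z].
In Python, from plant import ctrl gives the robot as it stands. The module is installed in compiled form; this text tells all that it offers.
- The arm moves only by the shell command python3 -m inch 'ROWS'. ROWS is JSON, a list that holds one entry, the list of rows, each a list of 7 numbers: the shift along the world's x, y, z as a fraction of full scale, then the turn, a rotation vector about the world's x, y, z as a fraction of full scale, then the closure, from -1 (fully open) to 1 (shut), so that 0 is half open. A call has 1 to 5 rows; each row shifts and turns the commanded pose from where the row before left it; what a row does not reach is not made up. Full scale, the value 1, is 2 cm for a shift and 0.08 rad for a turn. A row lasts 1/8 s, in which the tool goes at most 62.5 mm and 10.7 degrees, less where a joint would pass 70% of its speed; a pose out of reach is approached as far as the arm can. A call with a number of a shift or a turn outside -1 to 1 is refused whole. A call with a gripper value outside its range is refused whole. The fingers move at their own pace and stop on an object; the grip force is fixed at half the most. Time passes only in rows, so rows that do not move let the fingers close. It gives the time, the measured TCP pose, the force, the opening and the grip force at its end, in the units of the state.
- ctrl.state(): the state, without advancing time (a new reading comes with each control period).
- ctrl.snapshot(name): name is "scene" or "top" or "wrist"; returns the picture (480x640x3 uint8, blue, green, red); there is no depth.
- ctrl.calibration(name): a dict with "camera_matrix" (3x3 intrinsics, pixels), "D" ([k1, k2, p1, p2, k3] as OpenCV has them; the pictures are not rectified), "R" (3x3) and "t" (3): a world point X has camera coordinates R X + t. Camera axes: x right, y down, z forward; pixel columns grow to the right and rows downward; lengths in m; the calibration is good to about 2 mm. A picture is of the moment at which its call begins: read the wrist's pose just before it. calibration takes no time and is no camera call; for the wrist camera it gives the pose at the moment of the call.
- ctrl.job_done(): hands the job in; it is judged then, once.
The state is a dict: "time": time; "joint_pos": joint angles; "joint_velocities": joint speeds; "effort": joint torques, N m; "tcp_pos": TCP position; "tcp_rot": TCP orientation; "contact_force": force on the tool from outside, world axes, zero at the start; "ft_torque": the same for the moment, N m; "width": opening from 0.0 (shut) to 1.0 (fully open); "grasp_force": force on a finger pad.
Only numpy, scipy, OpenCV 4.12 (cv2) and the standard library are available. Lean on these libraries where they do the work, as an engineer would, in place of code of your own. Each camera call takes 0.05 s, during which the arm holds its last target. There are 200 camera calls.

## Working session

There is one attempt and no reset: what is moved stays moved. The work goes in short steps, Python scripts to look and compute and a shell command to move; the robot and the scene stay as the last step left them, time stands still between calls to the robot, and variables do not carry over. Pictures are saved under pics/ and viewed, at most 10 in all, crops included, and the job is handed in when it is done.

```bash
mkdir -p pics; python3 - <<'E'
from plant import ctrl
import cv2
for n in("scene","top"):
    cv2.imwrite(f"pics/{n}0.png",ctrl.snapshot(n))
s=ctrl.state();print(s)
E
```

```text
{'time': 0.1, 'joint_pos': array([-1.2141793 ,  0.53710139, -0.00444584,  1.53873854,  0.00259826,
        1.06728937, -0.07118014]), 'joint_velocities': array([-0.0010759 , -0.00154606, -0.00215293, -0.00412528, -0.00049816,
       -0.0009896 ,  0.00022481]), 'effort': array([ 2.73831800e-03, -5.84559953e+01,  1.05207928e+00, -2.59773284e+01,
        1.27029218e-02,  4.65525052e-03,  1.53076826e-05]), 'tcp_pos': array([0.26649718, 0.59225547, 0.23050746]), 'tcp_rot': array([-1.07352350e-04,  2.09789847e-01,  9.77746201e-01, -7.57869914e-04]), 'contact_force': array([-0.17939091,  0.20304691,  0.0670948 ]), 'ft_torque': array([-0.00703393,  0.02257521,  0.02718349]), 'grasp_force': 0.0, 'width': 0.9995969388183957}
```

View pics/top0.png

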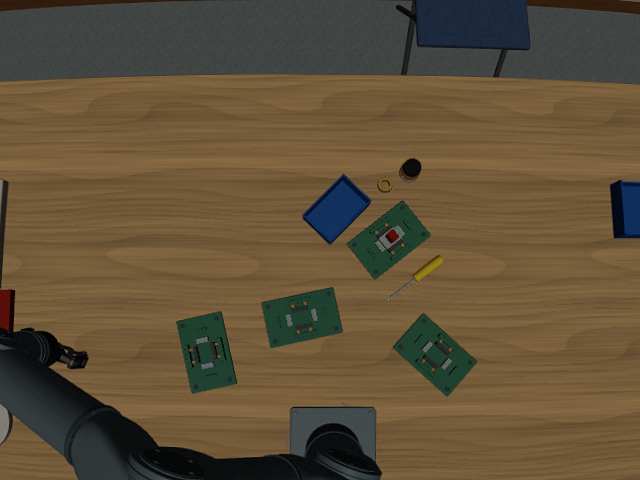

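View pics/scene0.png

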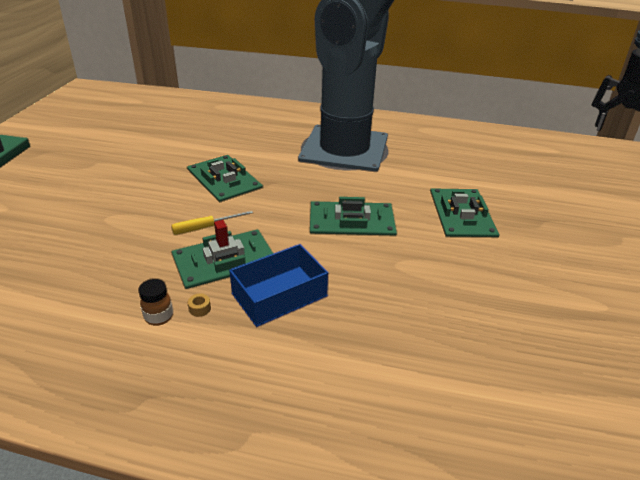

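Top view: there are four green nests, at (389,239), (302,317), (207,352) and (435,354). The base is near (335,445), so the one at (389,239) is farthest, and it alone holds the red-finned block. I'll confirm this in an enlarged crop.

```bash
cat > h.py <<'E'
from plant import ctrl
import cv2, numpy as np
def w(name,uv,z,c=None):
    c=c or ctrl.calibration(name)
    p=cv2.undistortPoints(np.array([[uv]],float),np.array(c["camera_matrix"]),np.array(c["D"]))[0,0]
    R=np.array(c["R"]);d=R.T@[p[0],p[1],1];o=-R.T@np.array(c["t"])
    return o+d*(z-o[2])/d[2]
E
python3 - <<'E'
from h import *
im=cv2.imread("pics/top0.png")[190:290,335:455]
cv2.imwrite("pics/crop.png",cv2.resize(im,None,fx=6,fy=6,interpolation=cv2.INTER_CUBIC))
for q in [(389,239),(302,317),(207,352),(435,354)]: print(q,w("top",q,.01))
E
```

```text
(389, 239) [ 0.53889308 -0.14821478  0.01      ]
(302, 317) [0.33722062 0.07771966 0.01      ]
(207, 352) [0.24686479 0.32064484 0.01      ]
(435, 354) [ 0.24153673 -0.26326675  0.01      ]
```

View pics/crop.png

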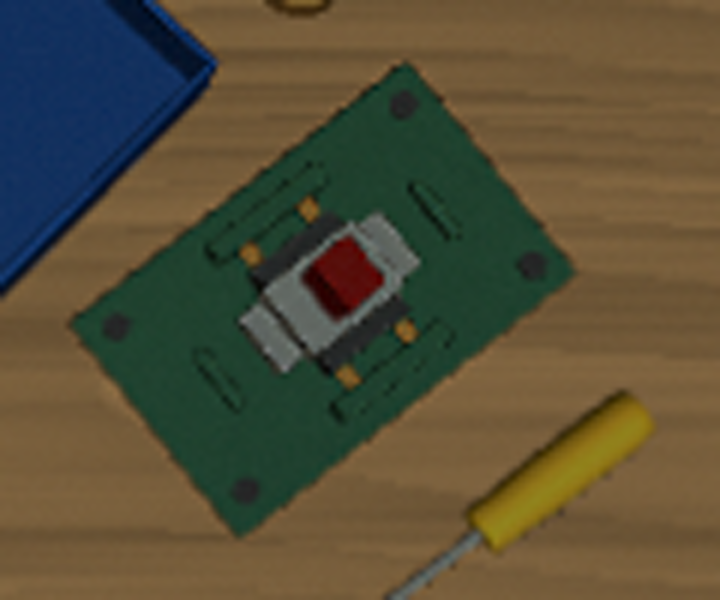

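```bash
python3 - <<'E'
from h import *
f=lambda p:((p[0]+.5)/6-.5+335,(p[1]+.5)/6-.5+190)
C=np.array([w("top",f(p),.01) for p in [(405,62),(575,270),(238,537),(70,323)]])
print(C.round(4)); c=C.mean(0); y=(C[0]+C[1]-C[2]-C[3])/2
print("centre",c,"len",np.linalg.norm(y),"ang",np.degrees(np.arctan2(y[1],y[0])))
x=(C[1]+C[2]-C[0]-C[3])/2; print(np.linalg.norm(x),np.degrees(np.arctan2(x[1],x[0])))
print("fin",w("top",f((354,271)),.088))
t=np.array([c[0],c[1],.2]);s=ctrl.state();print("delta units",(t-s["tcp_pos"])/.02)
E
```

```text
[[ 0.6428 -0.1847  0.01  ]
 [ 0.5507 -0.2575  0.01  ]
 [ 0.4344 -0.1084  0.01  ]
 [ 0.5272 -0.0366  0.01  ]]
centre [ 0.5387922  -0.14680179  0.01      ] len 0.18850752509142474 ang -52.03274607302964
0.11738666318211115 -141.94571224350645
fin [ 0.53883628 -0.14934289  0.088     ]
delta units [ 13.61475097 -36.95286264  -1.52537284]
```

The crop at top-view (389,239) shows the block with its red fin, fin top near crop (354,271), between the end posts and dark cheeks. This is the nest I want, centred at (0.539,-0.147) with its length at about -52°. Moving over it.

```bash

python3 -m inch '[[[0.34,-0.92,0,0,0,-0.64,-1],[0.34,-0.92,0,0,0,-0.64,-1],[0.34,-0.92,0,0,0,-0.64,-1],[0.34,-0.92,0,0,0,-0.64,-1],[0.34,-0.92,0,0,0,-0.64,-1]]]'
```

```text
time: 0.72
tcp_pos: [0.3011, 0.4996, 0.2313]
tcp_rot: [0.0, 0.334, 0.942, -0.0]
contact_force: [-0.1, 0.1, 1.0]
width: 1.0
grasp_force: 0.0
```

```bash

python3 -m inch '[[[0.34,-0.92,0,0,0,-0.64,-1],[0.34,-0.92,0,0,0,-0.64,-1],[0.34,-0.92,0,0,0,-0.64,-1],[0.34,-0.92,0,0,0,-0.64,-1],[0.34,-0.92,0,0,0,-0.64,-1]]]'
python3 -m inch '[[[0.34,-0.92,0,0,0,-0.64,-1],[0.34,-0.92,0,0,0,-0.64,-1],[0.34,-0.92,0,0,0,-0.64,-1],[0.34,-0.92,0,0,0,-0.64,-1],[0.34,-0.92,0,0,0,-0.64,-1]]]'
python3 -m inch '[[[0.34,-0.92,0,0,0,-0.64,-1],[0.34,-0.92,0,0,0,-0.64,-1],[0.34,-0.92,0,0,0,-0.64,-1],[0.34,-0.92,0,0,0,-0.64,-1],[0.34,-0.92,0,0,0,-0.64,-1]]]'
python3 -m inch '[[[0.34,-0.92,0,0,0,-0.64,-1],[0.34,-0.92,0,0,0,-0.64,-1],[0.34,-0.92,0,0,0,-0.64,-1],[0.34,-0.92,0,0,0,-0.64,-1],[0.34,-0.92,0,0,0,-0.64,-1]]]'
python3 -m inch '[[[0.34,-0.92,0,0,0,-0.64,-1],[0.34,-0.92,0,0,0,-0.64,-1],[0.34,-0.92,0,0,0,-0.64,-1],[0.34,-0.92,0,0,0,-0.64,-1],[0.34,-0.92,0,0,0,-0.64,-1]]]'
python3 -m inch '[[[0.34,-0.92,0,0,0,-0.64,-1],[0.34,-0.92,0,0,0,-0.64,-1],[0.34,-0.92,0,0,0,-0.64,-1],[0.34,-0.92,0,0,0,-0.64,-1],[0.34,-0.92,0,0,0,-0.64,-1]]]'
```

```text
time: 1.35
tcp_pos: [0.3352, 0.4076, 0.2314]
tcp_rot: [0.0, 0.452, 0.892, 0.0]
contact_force: [0.5, 0.4, 0.0]
width: 1.0
grasp_force: 0.0
time: 1.98
tcp_pos: [0.3691, 0.3155, 0.2313]
tcp_rot: [0.0, 0.562, 0.827, 0.0]
contact_force: [1.7, 0.3, 0.1]
width: 0.996
grasp_force: 0.0
time: 2.6
tcp_pos: [0.4031, 0.2235, 0.2313]
tcp_rot: [0.0, 0.663, 0.748, 0.0]
contact_force: [-0.9, -0.4, -0.1]
width: 1.003
grasp_force: 0.0
time: 3.22
tcp_pos: [0.4371, 0.1315, 0.2313]
tcp_rot: [0.0, 0.753, 0.658, 0.0]
contact_force: [0.1, 0.4, -0.1]
width: 1.002
grasp_force: 0.0
time: 3.85
tcp_pos: [0.4711, 0.0395, 0.2313]
tcp_rot: [0.0, 0.831, 0.556, 0.0]
contact_force: [0.0, -0.8, 0.4]
width: 1.003
grasp_force: 0.0
time: 4.47
tcp_pos: [0.5052, -0.0525, 0.2313]
tcp_rot: [0.0, 0.895, 0.446, -0.0]
contact_force: [0.3, -0.0, -0.2]
width: 1.002
grasp_force: 0.0
```

```bash
python3 -m inch '[[[0.34,-0.92,0,0,0,-0.64,-1],[0.34,-0.92,0,0,0,-0.64,-1],[0.34,-0.92,0,0,0,-0.64,-1],[0.34,-0.92,0,0,0,-0.64,-1],[0,0,0,0,0,0,-1]]]'; python3 - <<'E'
from h import *
import pickle
s=ctrl.state();c=ctrl.calibration("wrist");im=ctrl.snapshot("wrist")
pickle.dump(c,open("c1.pkl","wb"));cv2.imwrite("pics/w1.png",im)
print(s["tcp_pos"],s["tcp_rot"],s["joint_pos"],s["contact_force"])
E
```

```text
time: 5.1
tcp_pos: [0.5321, -0.1268, 0.2313]
tcp_rot: [0.001, 0.936, 0.352, -0.0]
contact_force: [-0.1, -0.3, 0.6]
width: 1.001
grasp_force: 0.0
[ 0.53213723 -0.12680786  0.23131473] [ 5.59732776e-04  9.36122539e-01  3.51673505e-01 -1.60401625e-04] [-0.35481922  0.41789015  0.65817222  1.84341247 -0.30188225  0.98152061
 -0.42046014] [-0.09585521 -0.26894721  0.57155512]
```

View pics/w1.png

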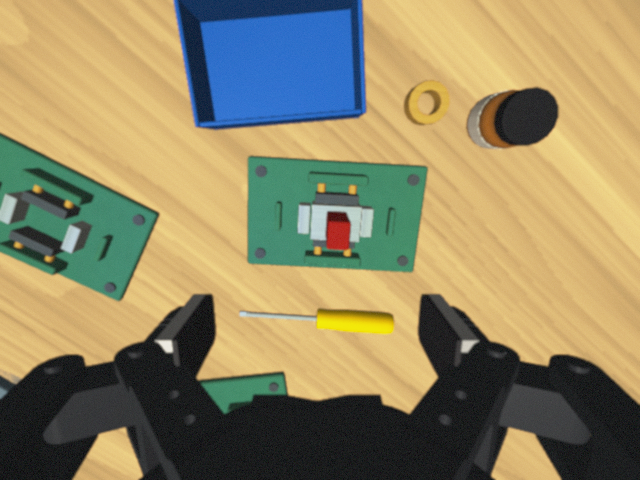

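Wrist view: the nest plate's corners are at about (249,157), (427,167), (413,271) and (248,264), and the fin-top centre at about (339,232). I'll work out positions from an enlarged crop.

```bash
python3 - <<'E'
from h import *
im=cv2.imread("pics/w1.png")[145:285,240:440]
cv2.imwrite("pics/w1c.png",cv2.resize(im,None,fx=4,fy=4,interpolation=cv2.INTER_CUBIC))
E
```

```text
(no output)
```

View pics/w1c.png

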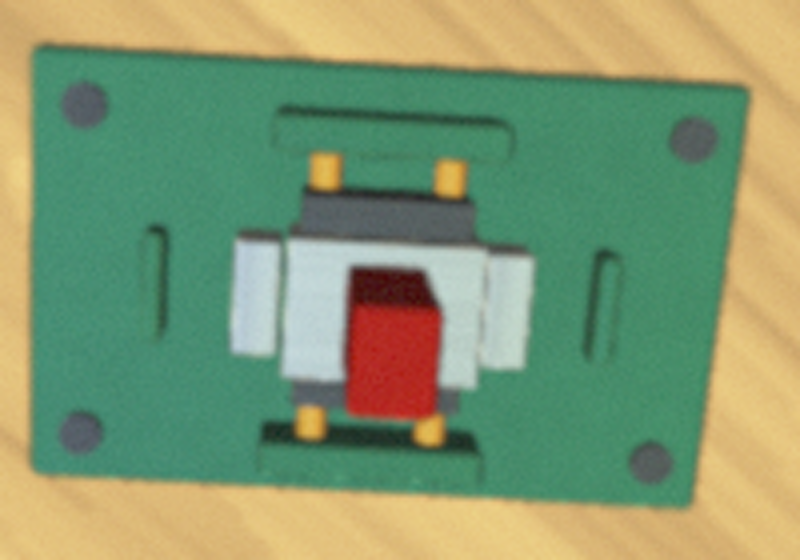

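```bash
python3 - <<'E'
from h import *
import pickle
c=pickle.load(open("c1.pkl","rb"))
f=lambda p:((p[0]+.5)/4-.5+240,(p[1]+.5)/4-.5+145)
for P,z in ([(36,46),(749,88),(692,507),(32,470)],.01),([(357,305),(440,308),(436,417),(348,412)],.088):
    C=np.array([w("wrist",f(p),z,c) for p in P]);m=C.mean(0)
    a=(C[1]+C[2]-C[0]-C[3])/2;b=(C[0]+C[1]-C[2]-C[3])/2
    ang=lambda v:np.degrees(np.arctan2(v[1],v[0])).round(2)
    print(m,np.linalg.norm(a),np.linalg.norm(b),ang(a),ang(b)-90)
from scipy.spatial.transform import Rotation as R
s=ctrl.state();q=s["tcp_rot"];M=R.from_quat(q[[1,2,3,0]]).as_matrix();print(M.round(4))
print(np.degrees(np.arctan2(M[1,1],M[0,1])))
E
```

```text
[ 0.53895957 -0.14556268  0.01      ] 0.18578470850395118 0.11613720439628904 -52.17 -52.08
[ 0.53891598 -0.14541102  0.088     ] 0.01848534305812873 0.02412832755577901 -51.6 -51.13
[[ 7.512e-01  6.600e-01 -4.000e-04]
 [ 6.600e-01 -7.512e-01 -2.000e-04]
 [-4.000e-04 -1.000e-04 -1.000e+00]]
-48.697563767295144
```

```bash

python3 -m inch '[[[0.34,-0.95,0,0,0,-0.73,-1],[0,0,-1,0,0,0,-1],[0,0,-1,0,0,0,-1],[0,0,-1,0,0,0,-1],[0,0,-1,0,0,0,-1]]]'
python3 -m inch '[[[0,0,-1,0,0,0,-1],[0,0,-1,0,0,0,-1],[0,0,-1,0,0,0,-1],[0,0,-0.5,0,0,0,-1],[0,0,0,0,0,0,-1]]]'; python3 - <<'E'
from h import *
cv2.imwrite("pics/w2.png",ctrl.snapshot("wrist"))
s=ctrl.state();print(s["tcp_pos"],s["tcp_rot"])
E
```

```text
time: 5.78
tcp_pos: [0.539, -0.1443, 0.1507]
tcp_rot: [0.0, 0.946, 0.325, 0.0]
contact_force: [-0.1, -0.4, 0.1]
width: 0.996
grasp_force: 0.0
time: 6.4
tcp_pos: [0.5383, -0.1439, 0.0806]
tcp_rot: [-0.0, 0.945, 0.326, -0.001]
contact_force: [0.3, 0.4, 0.4]
width: 0.997
grasp_force: 0.0
[ 0.5387751  -0.14404314  0.08129322] [ 5.83003467e-05  9.45493933e-01  3.25639702e-01 -6.53240763e-05]
```

View pics/w2.png

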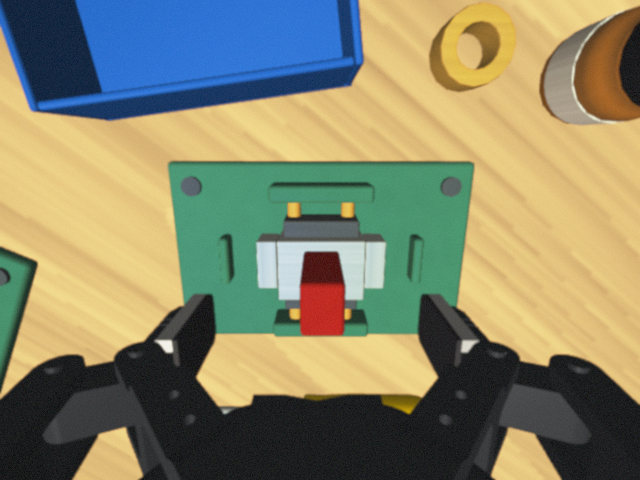

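The fin spans columns 301–344, nearly midway between the fingers (206–429), and the nest looks square in the view. A 1.5 mm correction, then down and close.

```bash

python3 -m inch '[[[0.01,-0.08,-0.6,0,0,0,-1],[0,0,-0.6,0,0,0,-1],[0,0,-0.4,0,0,0,-1],[0,0,0,0,0,0,-1]]]'
python3 -m inch '[[[0,0,0,0,0,0,-0.3],[0,0,0,0,0,0,0],[0,0,0,0,0,0,0.3]]]'
```

```text
time: 6.95
tcp_pos: [0.5383, -0.1453, 0.0485]
tcp_rot: [-0.0, 0.945, 0.326, -0.001]
contact_force: [0.8, 0.3, 0.2]
width: 0.999
grasp_force: 0.0
time: 7.32
tcp_pos: [0.5391, -0.1454, 0.0496]
tcp_rot: [0.0, 0.945, 0.326, 0.0]
contact_force: [-0.2, 1.0, -0.8]
width: 0.378
grasp_force: 0.0
```

```bash

python3 -m inch '[[[0,0,0,0,0,0,0.5],[0,0,0,0,0,0,1],[0,0,0,0,0,0,1],[0,0,0,0,0,0,1]]]'
```

```text
time: 7.82
tcp_pos: [0.5395, -0.1459, 0.0497]
tcp_rot: [0.001, 0.946, 0.326, 0.0]
contact_force: [0.5, -0.4, 3.5]
width: 0.222
grasp_force: 59.6
```

The fin is held. First swing to +y by about 7°, checking forces.

```bash

python3 -m inch '[[[0.054,-0.07,0.015,0.59,0.46,0,1],[0.054,-0.07,0.015,0.59,0.46,0,1],[0,0,0,0,0,0,1]]]'
```

```text
time: 8.2
tcp_pos: [0.5413, -0.1489, 0.0498]
tcp_rot: [-0.057, 0.944, 0.325, -0.019]
contact_force: [0.4, -1.7, 3.5]
width: 0.227
grasp_force: 60.7
```

```bash

python3 -m inch '[[[-0.054,0.07,0.02,-0.59,-0.46,0,1],[-0.054,0.07,0.03,-0.59,-0.46,0,1],[-0.054,0.07,0.03,-0.59,-0.46,0,1],[-0.054,0.07,0.02,-0.59,-0.46,0,1]]]'
python3 -m inch '[[[0.055,-0.071,0.02,0.59,0.46,0,1],[0.055,-0.071,0.03,0.59,0.46,0,1],[0.055,-0.071,0.03,0.59,0.46,0,1],[0.055,-0.071,0.02,0.59,0.46,0,1]]]'; python3 -c "
from plant import ctrl
s=ctrl.state();print(s['tcp_pos'],s['contact_force'],s['ft_torque'])"
```

```text
time: 8.7
tcp_pos: [0.5366, -0.1427, 0.0513]
tcp_rot: [0.059, 0.944, 0.325, 0.02]
contact_force: [6.4, -5.4, -12.9]
width: 0.227
grasp_force: 59.3
time: 9.2
tcp_pos: [0.5402, -0.1471, 0.0526]
tcp_rot: [-0.057, 0.944, 0.326, -0.02]
contact_force: [2.0, -0.8, -12.7]
width: 0.224
grasp_force: 60.5
[ 0.5402109  -0.14709504  0.05258829] [  2.03650625  -0.80046093 -12.7123074 ] [-0.78774236 -1.12324238  0.0079683 ]
```

```bash

python3 -m inch '[[[-0.056,0.072,0.02,-0.59,-0.46,0,1],[-0.056,0.072,0.03,-0.59,-0.46,0,1],[-0.056,0.072,0.03,-0.59,-0.46,0,1],[-0.056,0.072,0.01,-0.59,-0.46,0,1]]]'
python3 -m inch '[[[0.058,-0.074,0.02,0.59,0.46,0,1],[0.058,-0.074,0.03,0.59,0.46,0,1],[0.058,-0.074,0.03,0.59,0.46,0,1],[0.058,-0.074,0.01,0.59,0.46,0,1]]]'; python3 - <<'E'
from h import *
cv2.imwrite("pics/s3.png",cv2.resize(ctrl.snapshot("scene")[190:340,130:330],None,fx=4,fy=4,interpolation=cv2.INTER_CUBIC))
E
```

```text
time: 9.7
tcp_pos: [0.5359, -0.1424, 0.0549]
tcp_rot: [0.058, 0.944, 0.325, 0.019]
contact_force: [4.2, -5.1, -10.6]
width: 0.228
grasp_force: 61.9
time: 10.2
tcp_pos: [0.5401, -0.1474, 0.0562]
tcp_rot: [-0.058, 0.944, 0.326, -0.021]
contact_force: [1.3, -0.8, -10.7]
width: 0.229
grasp_force: 62.5
```

View pics/s3.png

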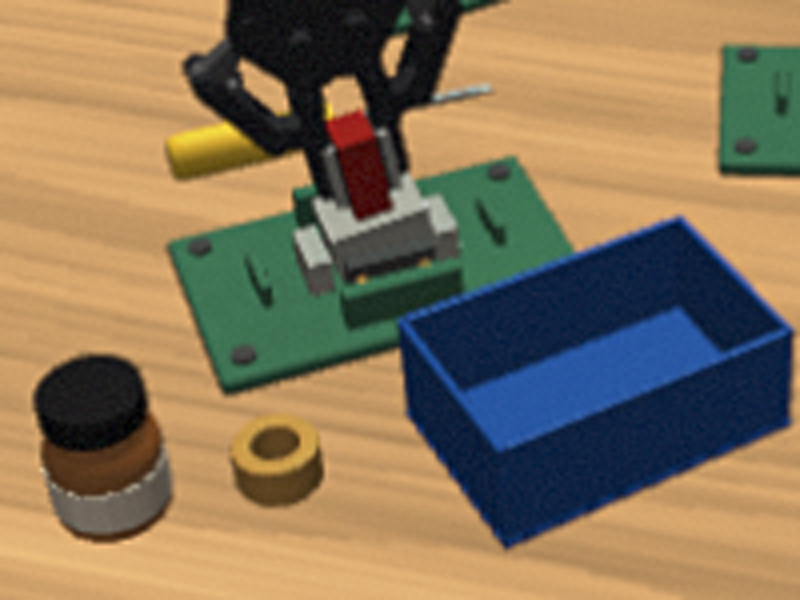

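The block at about (370,230) is tilted towards the +y post and has risen. The nest is flat and in place, and the bystanders are untouched. Keep rocking.

```bash

python3 -m inch '[[[-0.06,0.076,0.02,-0.59,-0.46,0,1],[-0.06,0.076,0.03,-0.59,-0.46,0,1],[-0.06,0.076,0.03,-0.59,-0.46,0,1],[-0.06,0.076,0.01,-0.59,-0.46,0,1]]]'
python3 -m inch '[[[0.061,-0.078,0.02,0.59,0.46,0,1],[0.061,-0.078,0.03,0.59,0.46,0,1],[0.061,-0.078,0.03,0.59,0.46,0,1],[0.061,-0.078,0.01,0.59,0.46,0,1]]]'
python3 -m inch '[[[-0.062,0.079,0.02,-0.59,-0.46,0,1],[-0.062,0.079,0.03,-0.59,-0.46,0,1],[-0.062,0.079,0.03,-0.59,-0.46,0,1],[-0.062,0.079,0.01,-0.59,-0.46,0,1]]]'
python3 -m inch '[[[0.063,-0.081,0.02,0.59,0.46,0,1],[0.063,-0.081,0.03,0.59,0.46,0,1],[0.063,-0.081,0.03,0.59,0.46,0,1],[0.063,-0.081,0.01,0.59,0.46,0,1]]]'
```

```text
time: 10.75
tcp_pos: [0.5354, -0.1417, 0.0584]
tcp_rot: [0.058, 0.944, 0.326, 0.019]
contact_force: [4.0, -3.8, -13.1]
width: 0.228
grasp_force: 62.5
time: 11.25
tcp_pos: [0.5401, -0.1473, 0.0599]
tcp_rot: [-0.057, 0.944, 0.326, -0.02]
contact_force: [0.7, 0.4, -10.6]
width: 0.23
grasp_force: 62.6
time: 11.75
tcp_pos: [0.5352, -0.1419, 0.062]
tcp_rot: [0.058, 0.944, 0.325, 0.019]
contact_force: [2.9, -4.3, -12.7]
width: 0.225
grasp_force: 63.0
time: 12.25
tcp_pos: [0.5402, -0.1478, 0.0636]
tcp_rot: [-0.057, 0.944, 0.326, -0.02]
contact_force: [1.0, -1.1, -10.4]
width: 0.223
grasp_force: 63.5
```

```bash

python3 -m inch '[[[-0.064,0.082,0.02,-0.59,-0.46,0,1],[-0.064,0.082,0.03,-0.59,-0.46,0,1],[-0.064,0.082,0.03,-0.59,-0.46,0,1],[-0.064,0.082,0.01,-0.59,-0.46,0,1]]]'
python3 -m inch '[[[0.065,-0.083,0.02,0.59,0.46,0,1],[0.065,-0.083,0.03,0.59,0.46,0,1],[0.065,-0.083,0.03,0.59,0.46,0,1],[0.065,-0.083,0.01,0.59,0.46,0,1]]]'
python3 -m inch '[[[-0.066,0.085,0.02,-0.59,-0.46,0,1],[-0.066,0.085,0.03,-0.59,-0.46,0,1],[-0.066,0.085,0.03,-0.59,-0.46,0,1],[-0.066,0.085,0.01,-0.59,-0.46,0,1]]]'
python3 -m inch '[[[0.067,-0.086,0.02,0.59,0.46,0,1],[0.067,-0.086,0.03,0.59,0.46,0,1],[0.067,-0.086,0.03,0.59,0.46,0,1],[0.067,-0.086,0.01,0.59,0.46,0,1]]]'
```

```text
time: 12.75
tcp_pos: [0.535, -0.1419, 0.0656]
tcp_rot: [0.058, 0.944, 0.325, 0.019]
contact_force: [3.3, -4.0, -11.5]
width: 0.221
grasp_force: 63.4
time: 13.25
tcp_pos: [0.5404, -0.1481, 0.0673]
tcp_rot: [-0.057, 0.944, 0.326, -0.02]
contact_force: [0.9, -1.5, -8.6]
width: 0.229
grasp_force: 64.1
time: 13.75
tcp_pos: [0.5348, -0.1416, 0.0693]
tcp_rot: [0.058, 0.944, 0.325, 0.019]
contact_force: [0.4, -3.2, -9.0]
width: 0.229
grasp_force: 63.9
time: 14.25
tcp_pos: [0.5404, -0.1478, 0.0712]
tcp_rot: [-0.058, 0.944, 0.326, -0.02]
contact_force: [0.1, -0.7, -3.0]
width: 0.228
grasp_force: 64.7
```

```bash

python3 -m inch '[[[-0.067,0.086,0.03,-0.59,-0.46,0,1],[-0.067,0.086,0.03,-0.59,-0.46,0,1],[-0.067,0.086,0.03,-0.59,-0.46,0,1],[-0.067,0.086,0.03,-0.59,-0.46,0,1]]]'
python3 -m inch '[[[0.067,-0.086,0.03,0.59,0.46,0,1],[0.067,-0.086,0.03,0.59,0.46,0,1],[0,0,0,0,0,0,1]]]'
python3 -m inch '[[[0,0,0.2,0,0,0,1],[0,0,0.3,0,0,0,1],[0,0,0.2,0,0,0,1],[0,0,0.1,0,0,0,1],[0,0,0,0,0,0,1]]]'; python3 - <<'E'
from h import *
from scipy.spatial.transform import Rotation as R
cv2.imwrite("pics/s4.png",cv2.resize(ctrl.snapshot("scene")[190:340,130:330],None,fx=4,fy=4,interpolation=cv2.INTER_CUBIC))
s=ctrl.state();q=s["tcp_rot"];M=R.from_quat(q[[1,2,3,0]]).as_matrix()
print(M[:,2],s["tcp_pos"],"turn units to upright",-np.cross(M[:,2],[0,0,1])/.08)
E
```

```text
time: 14.75
tcp_pos: [0.5346, -0.1408, 0.0736]
tcp_rot: [0.057, 0.944, 0.326, 0.019]
contact_force: [-0.5, 0.4, -4.6]
width: 0.226
grasp_force: 64.5
time: 15.12
tcp_pos: [0.5384, -0.1459, 0.0751]
tcp_rot: [0.001, 0.946, 0.325, -0.0]
contact_force: [-1.0, 0.7, -4.5]
width: 0.225
grasp_force: 64.5
time: 15.75
tcp_pos: [0.5391, -0.1455, 0.0917]
tcp_rot: [0.0, 0.945, 0.326, 0.0]
contact_force: [-0.2, 0.0, -3.3]
width: 0.226
grasp_force: 64.5
[ 5.73904153e-05 -6.69573135e-05 -9.99999996e-01] [ 0.53892687 -0.14550651  0.09150784] turn units to upright [ 0.00083697  0.00071738 -0.        ]
```

View pics/s4.png

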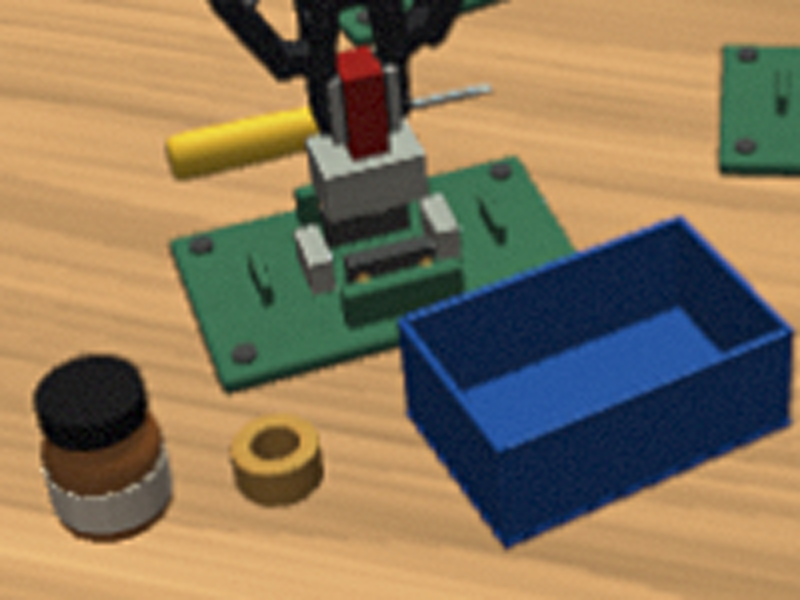

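The block hangs upright at about (370,170), clear of the empty nest, which is flat and unmoved with the bystanders as they were. Let it settle, then hand in.

```bash

python3 -m inch '[[[0,0,0,0,0,0,1],[0,0,0,0,0,0,1],[0,0,0,0,0,0,1]]]' && python3 -c "
from plant import ctrl
print(ctrl.job_done())"
```

```text
time: 16.18
tcp_pos: [0.5389, -0.1455, 0.0914]
tcp_rot: [-0.0, 0.945, 0.326, -0.0]
contact_force: [-0.4, -0.6, -4.8]
width: 0.221
grasp_force: 64.5
the job is handed in; nothing more can be done
None
```

The block was rocked out of the nest at about ±7° and is held upright about 2 cm above it, with the nest and the other things looking unmoved in the last picture; the job was handed in at 16 s, and no verdict was returned.

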